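# Move the flush wooden lid from the lid shelf onto the coffee pod box

### The arm

A 6-joint arm with a two-finger parallel gripper is mounted at the origin on the work surface. World frame = base frame: x ahead of the robot, y to its left, z up, the work surface at z = 0. Lengths are in mm, angles in rad, forces in N, time in s.
With the tool pointing down it reaches from about 275 to 750 mm from the base axis. Payload 10.2 kg.
Tool frame: the origin (TCP) lies midway between the tips of the shut fingers; the grasp point (between the pads) lies 19 mm behind it; z points along the fingers, y is the line along which they close (so a half turn about z gives the same grasp; the last joint's range is limited). The gripper opens to 85 mm and grips with 20 to 120 N. Pads are 22 mm wide; open, the fingers measure 114 mm over their backs; the gripper's body (76 mm by 85 mm) begins 54 mm behind the grasp point. The pads swing forward as they close: fully open they stand 13 mm farther back than shut.
Start: joints at [0.913, 0.313, 1.498, -0, 1.331, -0.223], TCP at [221.158, 476.151, 231.294] pointing down, gripper open.
Joint ranges: [-2.94, 2.94], [-0.97, 2.17], [0.19, 2.56], [-1.23, 4.37], [0.02, 3.11], [-2.88, 2.88]. Speed limits (rad/s): [2.39, 2.39, 3.01, 3.14, 3.14, 3.14].

### API

Orientations are given as a unit quaternion [w, x, y, z].
In Python, from rig import ctrl gives the robot as it stands.
- The arm moves only by the tool send_rows, never from a script. Its argument "targets" is a list of rows, each an object with "offset": the shift along the world's x, y, z in cm, a list of three; "spin": the turn about the world's z in rad. A call has 1 to 8 rows; each row is the pose to reach, as a shift and turn from the pose commanded when the call began; what a row does not reach only later rows make up. A row lasts 1/12 s, in which the tool goes at most 41.7 mm and 7.16 degrees, less where a joint would pass 70% of its speed; a pose out of reach is approached as far as the arm can. A call with a gripper value outside its range is refused whole. "grip" is the opening, from 0 (shut) to 1 (fully open), set as the call begins (left out, the last holds). The fingers move at their own pace and stop on an object; "squeeze" is the grip in N (left out, the last holds). Time passes only in rows, so rows that repeat a pose let the fingers close. It gives the time, the measured TCP pose, the force, the opening and the grip force at its end, in the units of the state.
- ctrl.sense(): the state, without advancing time (a new reading comes with each control period).
- ctrl.capture(name): name is "side" or "top" or "wrist"; returns (picture, depth): 480x640x3 uint8, red, green, blue; 480x640 float32, mm along the optical axis (not along the pixel's ray), 0 where there is no reading.
- ctrl.calibration(name): a dict with "fx", "fy", "cx", "cy" (pixels), "view" (4x4, takes a point from world to camera coordinates); the wrist camera has in their place "mount" (4x4, takes a point from camera to tool coordinates, whose origin is the TCP and whose axes are the flange's). Camera axes: x right, y down, z forward; pixel columns grow to the right and rows downward; lengths in mm; the calibration is good to about 2 mm. A picture is of the moment at which its call begins: read the wrist's pose just before it. calibration takes no time and is no camera call.
- ctrl.finish_job(): hands the job in; it is judged then, once.
Trained networks look in the newest picture that a camera, given by its name, has taken for a name from the list of things; names that differ only in an ending like _2 or _b are one class to them, and where a whole thing is asked for, a point or a joint stands for the part that bears it (a point fixed in the world has none). Each returns a list of dicts, best first, with "conf" (0 to 1); they miss things now and then, are a little off and sometimes report something else, mostly with a low value. They report only what shows in the picture. A call takes as long as a camera call.
- ctrl.search_frame(camera, query): "box" ([left, top, right, bottom] in pixels, round what is visible of it).
- ctrl.place_of(camera, query): "uv" ([column, row] in pixels: a listed point, or the origin of a listed thing).
The state is a dict: "time_s": time; "joints": joint angles; "dq": joint speeds; "tau": joint torques, N m; "eef_pos": TCP position; "ee_rot": TCP orientation; "force": force on the tool from outside, world axes, zero at the start; "wrist_torque": the same for the moment, N m; "grip_width": opening from 0.0 (shut) to 1.0 (fully open); "grip_force": force on a finger pad.
Only numpy, scipy, OpenCV 4.12 (cv2) and the standard library are available. Lean on these libraries where they do the work, as an engineer would, in place of code of your own. Each camera call takes 0.05 s, during which the arm holds its last target. There are 200 camera calls.

### The job

Close the open wooden coffee pod box with the longer of the two thin wooden lids lying in the lanes of the low white shelf. The lid cannot be gripped where it lies: press lightly on it and draw it along its lane, flat, until its end sticks out well over the shelf's open front edge, pinch that end by its two sides, lift it off, lay it between the raised rims of the box and push it gently until it is fully home against the box's back wall. Never press hard, do not drop the lid, and leave the shorter lid, the small jar and the scoop where they are.

Things in the scene. Friction and masses are not known exactly. Their poses are not given: they have to be found in the camera images.
- long_lid: Thin flat brown wooden lid, 150 mm long (x axis) x 56 wide (y) x 4 thick, 28 to 56 g, no knob. Origin: centre of its underside. It lies flat in one lane of the shelf, x along the lane, its front end 8 to 36 mm inside the shelf's front edge. Fingertips pressed on it with some 5 to 12 N drag it, but may slip. Over 25 N between lid and shelf, or lid and box, is pressing hard.
- short_lid: The other lid, 100 x 56 x 4 mm, same wood, in the other lane. Origin: centre of its underside. Leave it alone.
- lid_shelf: Fixed low white step shelf, origin at the centre of its underside, on the counter. x points from its open front edge to its back, y across the lanes, z up. Board 170 mm wide, 18 thick, top (where the lids lie) at z = 70 mm, thin legs below at y = +-79 mm. Two lanes 62 mm wide, centred at y = +-35 mm, lie between rails 8 mm wide and 6 high (top z = 76 mm), open in front, closed at the back.
- shelf_edge (a point): Middle of the shelf's open front edge, on the board's top, at x = -95, y = 0, z = 70 mm in the shelf's frame; the back strip's inner face is 190 mm behind it. Its axes are the shelf's. In front of and below the edge there is free room for fingers.
- pod_box: Fixed open pale wooden box 156 mm long (x from -76 to +80) x 78 wide x 88 high, coffee pods inside, origin on its underside. x points from its low front to its back wall, y across, z up. The lid rests at z = 80 mm on side ledges and the front wall; side rims (inner faces y = +-31 mm) and back wall (inner face x = +72 mm) rise to z = 88 mm; the front is open above z = 80 mm.
- lid_home (a point): Where the centre of the long lid's underside lies when the lid is fully home, back end against the back wall: at x = -3, y = 0, z = 80 mm in the box's frame. The lid's front end then stands 2 mm proud of the box's front face. Axes as the box's.
- spice_jar: Small glass jar with a steel cap, 42 mm across, 85 mm high. Origin: centre of its underside. A bystander: leave it where it stands.
- scoop: Spoon-like scoop with a wooden handle, 140 mm long, lying on the counter. Origin: centre of its underside near mid-length. A bystander: leave it where it stands.

How it is judged (in metres and radians):
On the way, in this order (a step that is already met when the one before it is completed fails the run):
1. the long lid, still lying flat on the shelf, has been slid to stick out at least 25 mm beyond the shelf's front edge (x of long_lid in the frame of lid_shelf below -0.045 m and z of long_lid in the frame of lid_shelf between 0.067 and 0.074 m and angle between the z axis of long_lid and the z axis of lid_shelf, either way round below 0.06 rad and contact force between long_lid and lid_shelf above 0.02 N), for 0.2 s.
2. the long lid is held by the fingers and lifted at least 20 mm clear of the shelf (z of long_lid in the frame of lid_shelf above 0.09 m and contact force between the fingers and long_lid above 1 N), for 0.2 s.
At the end, for the whole second after the job is handed in: The long lid lies flat on the box's ledge between its rims (within 5 mm of the middle, tilt under 0.04 rad), its back end within 3 mm of the back wall, released and at rest; the short lid lies where it was (within 15 mm), and the jar and scoop are not disturbed (x of long_lid in the frame of pod_box between -0.006 and 0 m and y of long_lid in the frame of pod_box between -0.005 and 0.005 m and z of long_lid in the frame of pod_box between 0.078 and 0.086 m and angle between the z axis of long_lid and the z axis of pod_box, either way round below 0.04 rad and linear speed of long_lid below 0.01 m/s and distance of short_lid from where it was at the start of the episode below 0.015 m); the robot touches nothing.
It fails at once if the lid is pressed hard onto the shelf (over 25 N) (contact force between long_lid and lid_shelf above 25 N).
It fails at once if the lid is pressed hard onto or into the box (over 25 N) (contact force between long_lid and pod_box above 25 N).
It fails at once if the long lid drops below the shelf and box tops (height (world z) of long_lid below 0.045 m).
It fails at once if the short lid is moved more than 15 mm (distance of short_lid from where it was at the start of the episode above 0.015 m).
It fails at once if the small jar or the scoop is moved more than 25 mm (distance of any of spice_jar, scoop from where it was at the start of the episode above 0.025 m).
It also fails if it takes over 72 s, if anything falls off the work surface, if the arm or the gripper's body presses on something with over 40 N, if the wrist force passes 120 N, or if a joint passes its speed limit or range.

## Working session

There is one attempt and no reset: what is moved stays moved. The work goes in short steps, Python scripts to look and compute and a tool call to move; the robot and the scene stay as the last step left them, time stands still between calls to the robot, and variables do not carry over. Pictures are saved under pics/ and viewed, at most 12 in all, crops included, and the job is handed in when it is done.

Besides the shell and the picture viewer there is one more tool, called after ">>>" by a JSON object that holds its "op" and its "data", one argument or row to a line. send_rows: Moves the arm, as the interface text tells. Its arguments: {"type":"object","properties":{"targets":{"type":"array"},"grip":{"type":"number"},"squeeze":{"type":"number"}},"required":["targets"]}

```bash
mkdir -p pics; cat > h.py <<'E'
from rig import ctrl
import numpy as np, cv2
from scipy.spatial.transform import Rotation as R
def cam2world(name):
    c=ctrl.calibration(name)
    if 'view' in c: return c,np.linalg.inv(np.array(c['view']))
    s=ctrl.sense(); w,x,y,z=s['ee_rot']; T=np.eye(4); T[:3,:3]=R.from_quat([x,y,z,w]).as_matrix(); T[:3,3]=s['eef_pos']
    return c,T@np.array(c['mount'])
def cloud(name,c,T,d):
    v,u=np.mgrid[:480,:640]
    p=np.stack([(u-c['cx'])/c['fx']*d,(v-c['cy'])/c['fy']*d,d,np.ones_like(d)],-1)
    return (p@T.T)[...,:3]
def ray(c,T,uv,z):
    d=T[:3,:3]@np.array([(uv[0]-c['cx'])/c['fx'],(uv[1]-c['cy'])/c['fy'],1]); o=T[:3,3]
    return o+d*(z-o[2])/d[2]
def snap(name,fn=None):
    c,T=cam2world(name); im,d=ctrl.capture(name)
    if fn: cv2.imwrite('pics/'+fn,im[...,::-1])
    return c,T,im,d,cloud(name,c,T,d.astype(float))
E
python3 - <<'E'
from h import *
np.set_printoptions(precision=1,suppress=True)
s=ctrl.sense(); print(s['eef_pos'],s['ee_rot'],s['force'],s['grip_width'])
for n in ['top','side']:
    c,T,im,d,P=snap(n,n+'0.png'); np.savez('/tmp/'+n,P=P,im=im)
    print(n,T[:3,3],T[:3,2])
    for q,z in [('long_lid',72),('short_lid',72),('lid_shelf',0),('shelf_edge',70),('pod_box',0),('lid_home',80),('spice_jar',0),('scoop',5)]:
        b=ctrl.search_frame(n,q)[:1]; p=ctrl.place_of(n,q)[:1]
        print(q,[(np.round(x['box']),round(x['conf'],2)) for x in b],[(np.round(x['uv']),round(x['conf'],2),ray(c,T,x['uv'],z)) for x in p])
E
```

```text
[221.  475.9 230.7] [-0.   0.2  1.  -0. ] [-0.4 -0.3 -0.1] 0.9969941171822962
top [ 402.1   -8.2 1057.7] [ 0.2 -0.  -1. ]
long_lid [(array([391., 201., 436., 292.]), 0.75)] [(array([412., 244.]), 0.74, array([ 569. , -166.8,   72. ]))]
short_lid [(array([435., 206., 475., 269.]), 0.97)] [(array([454., 235.]), 0.77, array([ 583.1, -235.7,   72. ]))]
lid_shelf [(array([375., 174., 493., 301.]), 0.96)] [(array([426., 246.]), 0.65, array([ 577. , -202.3,    0. ]))]
shelf_edge [(array([375., 178., 490., 303.]), 0.74)] [(array([443., 298.]), 0.73, array([ 480.4, -215.3,   70. ]))]
pod_box [(array([155., 203., 225., 305.]), 0.69)] []
lid_home [(array([156., 200., 225., 303.]), 0.57)] [(array([187., 255.]), 0.96, array([546.9, 199.7,  80. ]))]
spice_jar [(array([300., 238., 325., 267.]), 0.98)] [(array([314., 258.]), 0.84, array([554.8,  -5.1,   0. ]))]
scoop [(array([295., 148., 327., 220.]), 0.56)] [(array([317., 186.]), 0.75, array([683.2, -10.4,   5. ]))]
side [ 228.3 -456.3  466.5] [ 0.5  0.7 -0.6]
long_lid [(array([346., 263., 454., 336.]), 0.61)] [(array([402., 299.]), 0.84, array([ 564.5, -168.1,   72. ]))]
short_lid [(array([404., 297., 491., 360.]), 0.94)] [(array([448., 329.]), 0.89, array([ 569.7, -240.9,   72. ]))]
lid_shelf [(array([324., 247., 532., 424.]), 0.71)] [(array([419., 345.]), 0.6, array([ 577.7, -196.3,    0. ]))]
shelf_edge [(array([327., 251., 531., 426.]), 0.8)] [(array([374., 350.]), 0.57, array([ 479.4, -209.2,   70. ]))]
pod_box [(array([206., 170., 304., 249.]), 0.9)] [(array([257., 228.]), 0.89, array([553. , 201.4,   0. ]))]
lid_home [(array([208., 170., 303., 250.]), 0.81)] [(array([256., 191.]), 0.9, array([557.6, 198.5,  80. ]))]
spice_jar [(array([306., 225., 337., 287.]), 0.86)] [(array([321., 276.]), 0.74, array([561.6,   6.4,   0. ]))]
scoop [(array([353., 227., 412., 269.]), 0.74)] [(array([382., 253.]), 0.74, array([679.4, -13.3,   5. ]))]
```

View pics/top0.png

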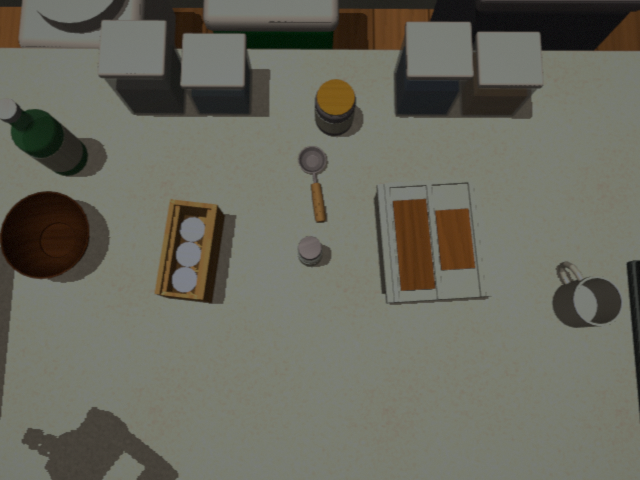

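Top view: the long lid lies in the left lane (412,244), the short one at (455,240), the pod box is at (187,252) and opens downwards in the image. The jar is at (310,250), between the two. Next I fit poses by segmentation.

```bash
cat > m.py <<'E'
from h import *
np.set_printoptions(precision=2,suppress=True)
def lids(c,T,im,P,zt=74,box=None,verbose=1):
    hsv=cv2.cvtColor(im,cv2.COLOR_RGB2HSV)
    m=((hsv[...,1]>120)&(hsv[...,0]<20)&(abs(P[...,2]-zt)<12)).astype(np.uint8)
    if box is not None:
        k=np.zeros_like(m);l,t,r,b=[int(x) for x in box];k[max(t,0):b,max(l,0):r]=1;m*=k
    m=cv2.morphologyEx(m,cv2.MORPH_OPEN,np.ones((3,3)))
    cs,_=cv2.findContours(m,cv2.RETR_EXTERNAL,cv2.CHAIN_APPROX_NONE)
    out=[]
    for k in sorted(cs,key=cv2.contourArea)[::-1][:2]:
        if cv2.contourArea(k)<200: continue
        w=np.array([ray(c,T,q[0],zt)[:2] for q in k],np.float32)
        r=cv2.minAreaRect(w); pts=cv2.boxPoints(r)
        e=[pts[1]-pts[0],pts[2]-pts[1]]; e=max(e,key=np.linalg.norm); a=np.arctan2(e[1],e[0]); a=(a+np.pi/2)%np.pi-np.pi/2
        out.append((np.array(r[0]),sorted(r[1]),a))
        if verbose: print('rect',np.array(r[0]),np.array(sorted(r[1])),'ang',round(float(a),4),'z',np.median(P[...,2][m>0]))
    return out
E
python3 - <<'E'
from m import *
for n in ['top','side']:
    D=np.load(f'/tmp/{n}.npz'); P,im=D['P'],D['im']; c,T=cam2world(n); print(n)
    lids(c,T,im,P)
    # shelf & box footprint from cloud
    for nm,ctr,zl,zh in [('shelf',(577,-202),60,80),('box',(550,200),83,93)]:
        q=P[(np.hypot(P[...,0]-ctr[0],P[...,1]-ctr[1])<150)&(P[...,2]>zl)&(P[...,2]<zh)]
        r=cv2.minAreaRect(q[:,:2].astype(np.float32)); print(nm,len(q),r,np.median(q[:,2]))
print(ctrl.calibration('wrist'))
E
```

```text
top
rect [ 568.44 -168.86] [ 55.05 148.71] ang 0.0721 z 74.92686167539154
rect [ 577.25 -236.59] [54.8  98.63] ang 0.0673 z 74.92686167539154
shelf 12328 ((577.779296875, -203.5690460205078), (198.9365692138672, 171.9387969970703), 3.900676965713501) 73.39092534977436
box 1359 ((557.1563720703125, 199.82577514648438), (79.70272827148438, 156.33245849609375), 83.48616790771484) 88.18865405123267
side
rect [ 565.86 -168.94] [ 53.97 147.84] ang 0.0714 z 74.55768735157173
rect [ 575.17 -237.52] [55.5  98.87] ang 0.0725 z 74.55768735157173
shelf 16659 ((577.3155517578125, -202.14212036132812), (201.32725524902344, 171.65203857421875), 4.0859150886535645) 73.82452704664297
box 884 ((556.1673583984375, 199.9488525390625), (82.19398498535156, 156.4391632080078), 83.66356658935547) 87.84248215175995
{'fx': 355.8978009181137, 'fy': 355.8978009181137, 'cx': 320.3209250106822, 'cy': 243.59820714526208, 'mount': array([[   0.  ,   -0.95,   -0.32,   82.65],
       [   1.  ,    0.  ,    0.  ,    0.06],
       [   0.  ,   -0.32,    0.95, -141.2 ],
       [   0.  ,    0.  ,    0.  ,    1.  ]])}
```

>>> {"op": "send_rows", "data": {
  "targets": [
    {"offset":[17,-32,-1],"spin":0.5},
    {"offset":[17,-32,-1],"spin":0.5},
    {"offset":[17,-32,-1],"spin":0.5},
    {"offset":[17,-32,-1],"spin":0.5},
    {"offset":[17,-32,-1],"spin":0.5},
    {"offset":[17,-32,-1],"spin":0.5},
    {"offset":[17,-32,-1],"spin":0.5},
    {"offset":[17,-32,-1],"spin":0.5}
  ],
  "grip": 0,
  "squeeze": 40
}}

```text
time_s: 2.37
eef_pos: [368.3, 198.6, 222.9]
ee_rot: [0.0, -0.033, 0.999, 0.0]
force: [0.8, 1.6, 0.8]
grip_width: 0.002
grip_force: 0.0
```

>>> {"op": "send_rows", "data": {
  "targets": [
    {"offset":[17,-32,-1],"spin":0},
    {"offset":[17,-32,-1],"spin":0},
    {"offset":[17,-32,-1],"spin":0},
    {"offset":[17,-32,-1],"spin":0},
    {"offset":[17,-32,-1],"spin":0},
    {"offset":[17,-32,-1],"spin":0},
    {"offset":[17,-32,-1],"spin":0},
    {"offset":[17,-32,-1],"spin":0}
  ]
}}

```text
time_s: 3.03
eef_pos: [524.8, -96.0, 213.5]
ee_rot: [0.0, -0.032, 0.999, 0.0]
force: [-0.2, 0.7, -0.7]
grip_width: -0.003
grip_force: 0.0
```

>>> {"op": "send_rows", "data": {
  "targets": [
    {"offset":[0.6,-0.5,0],"spin":0},
    {"offset":[0.6,-0.5,0],"spin":0},
    {"offset":[0.6,-0.5,0],"spin":0}
  ]
}}

```text
time_s: 3.28
eef_pos: [529.9, -98.4, 213.2]
ee_rot: [-0.0, -0.032, 0.999, 0.0]
force: [0.2, -0.4, -0.2]
grip_width: 0.0
grip_force: 0.0
```

```bash
cat > st.py <<'E'
from m import *
def tool():
    s=ctrl.sense(); w,x,y,z=s['ee_rot']; M=R.from_quat([x,y,z,w]).as_matrix()
    print('t',round(s['time_s'],2),'pos',np.array(s['eef_pos']),'yaw_y',round(float(np.arctan2(M[1,1],M[0,1])),4),'F',np.array(s['force']),'grip',round(s['grip_width'],3),round(s['grip_force'],1),'j',np.array(s['joints']))
    return np.array(s['eef_pos'])
E
python3 - <<'E'
from st import *
tool(); c,T,im,d,P=snap('wrist','w1.png')
for q in ['long_lid','shelf_edge']:
    b=ctrl.search_frame('wrist',q)[:1]; p=ctrl.place_of('wrist',q)[:1]; print(q,b,[ray(c,T,x['uv'],72) for x in p])
lids(c,T,im,P)
E
```

```text
t 3.28 pos [529.89 -98.43 213.21] yaw_y 1.6358 F [ 0.2  -0.41 -0.16] grip 0.0 0.0 j [-0.4   0.36  1.48  0.    1.3  -2.04]
long_lid [{'box': [194.0, 177.4, 272.2, 346.3], 'conf': 0.8}] [array([ 564.85, -170.58,   72.  ])]
shelf_edge [{'box': [76.0, 155.0, 300.3, 373.7], 'conf': 0.57}] [array([ 477.44, -208.65,   72.  ])]
rect [ 565.79 -167.82] [ 55.01 147.56] ang 0.0717 z 72.49661077327465
rect [ 574.77 -235.24] [55.5  98.64] ang 0.0686 z 72.49661077327465
```

View pics/w1.png

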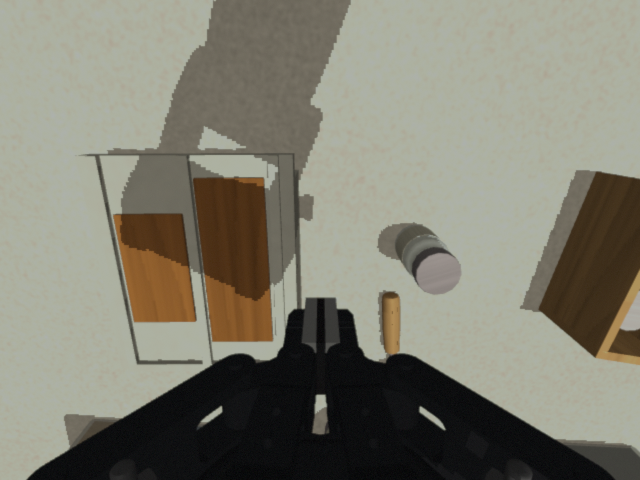

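The wrist picture agrees: the long lid is at (233,260) with its front end at row 178, and the shelf edge is at row 155. Now I move over the lid and go down.

>>> {"op": "send_rows", "data": {
  "targets": [
    {"offset":[3.6,-7.0,0],"spin":0},
    {"offset":[3.6,-7.0,0],"spin":0},
    {"offset":[3.6,-7.0,-4],"spin":0},
    {"offset":[3.6,-7.0,-8],"spin":0},
    {"offset":[3.6,-7.0,-11],"spin":0},
    {"offset":[3.6,-7.0,-12.8],"spin":0},
    {"offset":[3.6,-7.0,-12.8],"spin":0},
    {"offset":[3.6,-7.0,-12.8],"spin":0}
  ]
}}

```text
time_s: 4.2
eef_pos: [566.2, -168.3, 85.8]
ee_rot: [-0.0, -0.033, 0.999, 0.0]
force: [0.3, -0.3, 1.4]
grip_width: 0.003
grip_force: 0.0
```

>>> {"op": "send_rows", "data": {
  "targets": [
    {"offset":[0,0,-0.2],"spin":0},
    {"offset":[0,0,-0.4],"spin":0},
    {"offset":[0,0,-0.6],"spin":0},
    {"offset":[0,0,-0.7],"spin":0},
    {"offset":[0,0,-0.8],"spin":0},
    {"offset":[0,0,-0.8],"spin":0}
  ]
}}

```text
time_s: 4.7
eef_pos: [566.2, -168.8, 77.6]
ee_rot: [0.0, -0.033, 0.999, -0.0]
force: [0.6, -0.5, -0.3]
grip_width: -0.002
grip_force: 0.0
```

>>> {"op": "send_rows", "data": {
  "targets": [
    {"offset":[0,0,-0.1],"spin":0},
    {"offset":[0,0,-0.2],"spin":0},
    {"offset":[0,0,-0.3],"spin":0},
    {"offset":[0,0,-0.3],"spin":0}
  ]
}}

```text
time_s: 5.03
eef_pos: [566.1, -168.8, 74.3]
ee_rot: [-0.0, -0.033, 0.999, 0.0]
force: [0.6, 0.2, 0.9]
grip_width: 0.001
grip_force: 0.0
```

>>> {"op": "send_rows", "data": {
  "targets": [
    {"offset":[0,0,-0.05],"spin":0},
    {"offset":[0,0,-0.05],"spin":0},
    {"offset":[0,0,-0.05],"spin":0}
  ]
}}

```text
time_s: 5.28
eef_pos: [566.2, -168.8, 74.1]
ee_rot: [0.0, -0.033, 0.999, -0.0]
force: [-0.5, 0.3, 1.6]
grip_width: 0.001
grip_force: 0.5
```

>>> {"op": "send_rows", "data": {
  "targets": [
    {"offset":[0,0,-0.05],"spin":0},
    {"offset":[0,0,-0.05],"spin":0},
    {"offset":[0,0,-0.05],"spin":0}
  ]
}}

```text
time_s: 5.53
eef_pos: [566.2, -168.9, 74.1]
ee_rot: [0.0, -0.033, 0.999, -0.0]
force: [-1.9, 0.7, 4.9]
grip_width: 0.006
grip_force: 2.7
```

>>> {"op": "send_rows", "data": {
  "targets": [
    {"offset":[0,0,-0.05],"spin":0},
    {"offset":[0,0,-0.05],"spin":0},
    {"offset":[0,0,-0.05],"spin":0}
  ]
}}

```text
time_s: 5.78
eef_pos: [566.2, -168.9, 74.1]
ee_rot: [0.0, -0.033, 0.999, -0.0]
force: [-4.1, 1.9, 8.6]
grip_width: -0.003
grip_force: 4.7
```

>>> {"op": "send_rows", "data": {
  "targets": [
    {"offset":[-0.3,-0.02,0],"spin":0},
    {"offset":[-0.6,-0.04,0],"spin":0},
    {"offset":[-0.9,-0.06,0],"spin":0},
    {"offset":[-1.2,-0.08,0],"spin":0},
    {"offset":[-1.5,-0.1,0],"spin":0}
  ]
}}

```text
time_s: 6.2
eef_pos: [552.2, -170.2, 74.1]
ee_rot: [0.002, -0.033, 0.999, -0.001]
force: [2.8, 0.5, 5.9]
grip_width: 0.003
grip_force: 2.6
```

```bash
python3 - <<'E'
from st import *
tool()
for n in ['top','side','wrist']:
    c,T,im,d,P=snap(n,n+'1.png'); ctrl.search_frame
    print(n,len(lids(c,T,im,P)))
E
```

```text
t 6.2 pos [ 552.21 -170.24   74.07] yaw_y 1.6359 F [2.8  0.54 5.86] grip 0.003 2.6 j [-0.5   0.59  1.52  0.    1.03 -2.14]
rect [555.94 222.39] [ 30.88 151.91] ang -0.0342 z 80.09763687576447
top 1
rect [ 602.99 -235.74] [42.24 54.62] ang -1.4983 z 74.56693660312601
side 1
rect [ 526.41 -171.73] [54.7  97.04] ang 0.0719 z 72.52438525513455
rect [ 566.42 -236.07] [55.3  83.18] ang 0.0704 z 72.52438525513455
wrist 2
```

The lid moved 14 mm along with the tips. I keep drawing.

>>> {"op": "send_rows", "data": {
  "targets": [
    {"offset":[-0.3,-0.02,-0.03],"spin":0},
    {"offset":[-0.6,-0.04,-0.03],"spin":0},
    {"offset":[-0.9,-0.06,-0.03],"spin":0},
    {"offset":[-1.2,-0.08,-0.03],"spin":0},
    {"offset":[-1.5,-0.1,-0.03],"spin":0},
    {"offset":[-1.8,-0.12,-0.03],"spin":0},
    {"offset":[-2.1,-0.15,-0.03],"spin":0}
  ]
}}

```text
time_s: 6.93
eef_pos: [531.5, -171.9, 74.1]
ee_rot: [0.002, -0.033, 0.999, -0.001]
force: [3.5, 0.1, 6.5]
grip_width: 0.002
grip_force: 3.4
```

>>> {"op": "send_rows", "data": {
  "targets": [
    {"offset":[-0.3,-0.02,0],"spin":0},
    {"offset":[-0.6,-0.04,0],"spin":0},
    {"offset":[-0.9,-0.06,0],"spin":0},
    {"offset":[-1.2,-0.08,0],"spin":0},
    {"offset":[-1.5,-0.1,0],"spin":0},
    {"offset":[-1.8,-0.12,0],"spin":0}
  ]
}}

```text
time_s: 7.43
eef_pos: [513.6, -173.2, 74.1]
ee_rot: [0.002, -0.033, 0.999, -0.001]
force: [3.7, -0.2, 6.7]
grip_width: 0.001
grip_force: 3.5
```

```bash
python3 - <<'E'
from st import *
tool()
c,T,im,d,P=snap('wrist','w2.png'); lids(c,T,im,P)
E
```

```text
t 7.43 pos [ 513.59 -173.16   74.06] yaw_y 1.6358 F [ 3.69 -0.18  6.73] grip 0.001 3.5 j [-0.54  0.52  1.64  0.    0.98 -2.18]
rect [ 488.24 -174.72] [54.69 96.85] ang 0.0693 z 72.54301499102034
rect [ 547.09 -237.48] [47.05 55.22] ang -1.5041 z 72.54301499102034
```

View pics/w2.png

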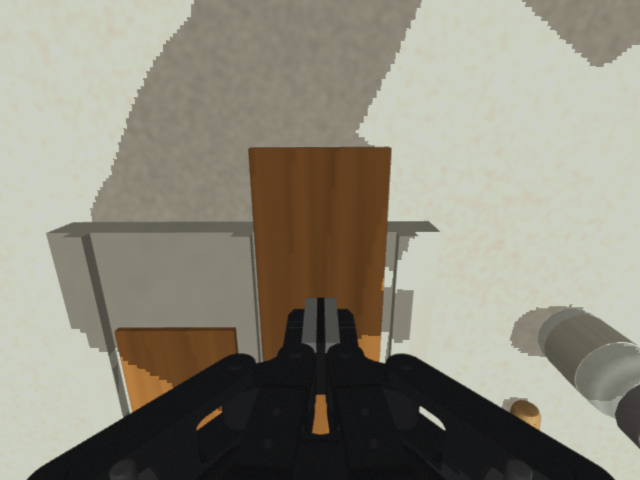

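The lid now sticks out, with its front end at row 148 and the shelf edge at row 223, about 37 mm. I draw it 10 mm more, hold, and lift the tips off.

>>> {"op": "send_rows", "data": {
  "targets": [
    {"offset":[-0.3,-0.02,0],"spin":0},
    {"offset":[-0.6,-0.04,0],"spin":0},
    {"offset":[-0.9,-0.06,0],"spin":0},
    {"offset":[-1.1,-0.08,0],"spin":0},
    {"offset":[-1.1,-0.08,0],"spin":0},
    {"offset":[-1.1,-0.08,0],"spin":0},
    {"offset":[-1.1,-0.08,0],"spin":0}
  ]
}}

```text
time_s: 8.07
eef_pos: [502.3, -174.0, 74.0]
ee_rot: [0.002, -0.033, 0.999, -0.001]
force: [1.3, 0.0, 9.4]
grip_width: -0.003
grip_force: 4.3
```

>>> {"op": "send_rows", "data": {
  "targets": [
    {"offset":[0,0,0.2],"spin":0},
    {"offset":[0,0,1],"spin":0},
    {"offset":[0,0,3],"spin":0},
    {"offset":[0,0,6],"spin":0},
    {"offset":[0,0,9],"spin":0},
    {"offset":[-3,0,11],"spin":0},
    {"offset":[-5,-0.5,11],"spin":0},
    {"offset":[-5,-0.5,11],"spin":0}
  ]
}}

```text
time_s: 8.73
eef_pos: [449.2, -178.6, 184.2]
ee_rot: [0.0, -0.032, 0.999, -0.001]
force: [-0.8, -0.3, -0.5]
grip_width: 0.002
grip_force: 0.0
```

```bash
python3 - <<'E'
from st import *
tool()
c,T,im,d,P=snap('wrist','w3.png'); lids(c,T,im,P)
p=ctrl.place_of('wrist','shelf_edge')[:1]; print([(x,ray(c,T,x['uv'],70)) for x in p])
w=P[(P[...,2]>66)&(P[...,2]<71)&(P[...,1]>-290)&(P[...,1]<-205)]; print('edge x',np.percentile(w[:,0],[0.2,1,5]), len(w))
c,T,im,d,P=snap('top'); lids(c,T,im,P)
E
```

```text
t 8.73 pos [ 449.17 -178.63  184.19] yaw_y 1.6352 F [-0.77 -0.32 -0.46] grip 0.002 0.0 j [-0.62  0.27  1.69 -0.    1.18 -2.26]
rect [ 471.53 -175.74] [55.03 87.29] ang 0.065 z 72.50748213416188
rect [ 543.13 -238.11] [38.44 54.82] ang -1.5004 z 72.50748213416188
[({'uv': [320.8, 306.3], 'conf': 0.62}, array([ 505.91, -174.42,   70.  ]))]
edge x [477.18 478.43 481.46] 5569
rect [ 529.01 -172.06] [54.48 99.55] ang 0.0696 z 75.51855399579352
rect [ 601.4  -235.07] [50.2  54.63] ang -1.5025 z 75.51855399579352
```

View pics/w3.png

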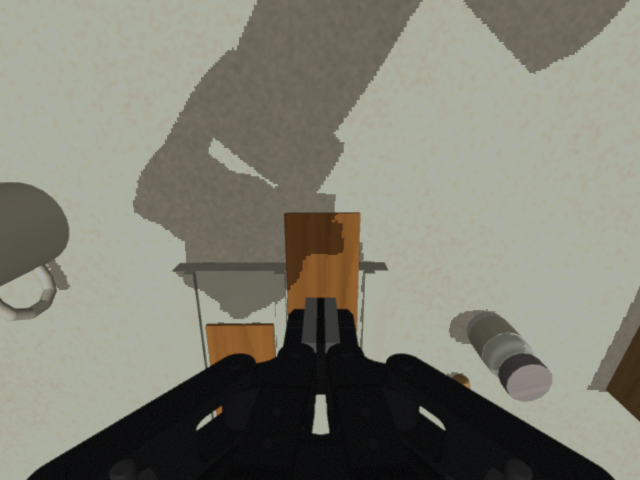

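The lid sticks out about 47 mm, with its end at row 212 and the edge at row 266, and it lies flat. I open, go down in front of the edge and pinch.

>>> {"op": "send_rows", "data": {
  "targets": [
    {"offset":[0,0.13,0],"spin":0.004},
    {"offset":[0,0.13,0],"spin":0.004},
    {"offset":[0,0.13,-1],"spin":0.004},
    {"offset":[0,0.13,-3],"spin":0.004},
    {"offset":[0,0.13,-5],"spin":0.004},
    {"offset":[0,0.13,-6.5],"spin":0.004},
    {"offset":[0,0.13,-6.5],"spin":0.004}
  ],
  "grip": 1
}}

```text
time_s: 9.47
eef_pos: [449.9, -175.9, 114.3]
ee_rot: [-0.002, -0.035, 0.999, 0.002]
force: [0.3, -0.2, -0.9]
grip_width: 0.977
grip_force: 0.0
```

>>> {"op": "send_rows", "data": {
  "targets": [
    {"offset":[0,0,-1.5],"spin":0},
    {"offset":[0,0,-3],"spin":0},
    {"offset":[0,0,-4.5],"spin":0},
    {"offset":[0,0,-6],"spin":0},
    {"offset":[0,0,-7.1],"spin":0},
    {"offset":[0,0,-7.1],"spin":0},
    {"offset":[0,0,-7.1],"spin":0}
  ]
}}

```text
time_s: 10.05
eef_pos: [451.4, -177.1, 46.9]
ee_rot: [-0.0, -0.035, 0.999, 0.0]
force: [-0.5, -1.4, -0.2]
grip_width: 1.0
grip_force: 0.0
```

```bash
python3 - <<'E'
from st import *
tool()
c,T,im,d,P=snap('wrist','w4.png'); lids(c,T,im,P)
E
```

```text
t 10.05 pos [ 451.36 -177.05   46.91] yaw_y 1.6402 F [-0.53 -1.37 -0.18] grip 1.0 0.0 j [-0.62  0.47  1.82  0.    0.85 -2.26]
rect [ 459.02 -176.66] [54.78 65.24] ang 0.0759 z 72.5383561036011
```

View pics/w4.png

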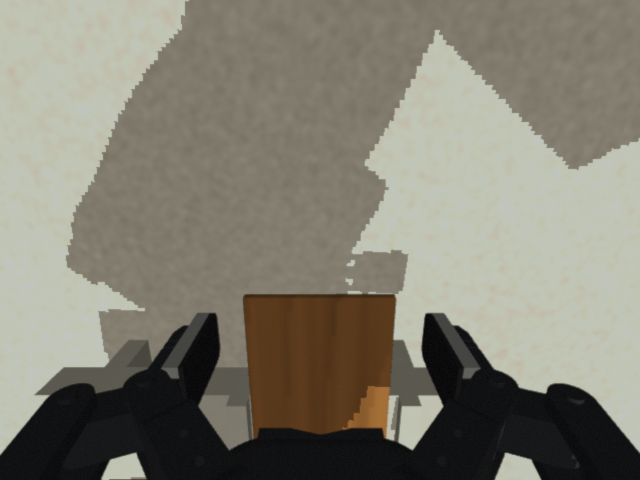

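The fingers straddle the lid's end evenly, with pads at columns 215 and 425 and the lid at 245 to 395. I pinch.

>>> {"op": "send_rows", "data": {
  "targets": [
    {"offset":[-0.3,0,0],"spin":0},
    {"offset":[-0.3,0,0],"spin":0},
    {"offset":[-0.3,0,0],"spin":0}
  ]
}}

```text
time_s: 10.35
eef_pos: [448.3, -177.2, 47.3]
ee_rot: [0.0, -0.035, 0.999, -0.0]
force: [0.3, -1.2, -0.0]
grip_width: 1.001
grip_force: 0.0
```

>>> {"op": "send_rows", "data": {
  "targets": [
    {"offset":[0,0,0],"spin":0},
    {"offset":[0,0,0],"spin":0},
    {"offset":[0,0,0],"spin":0},
    {"offset":[0,0,0],"spin":0},
    {"offset":[0,0,0],"spin":0},
    {"offset":[0,0,0],"spin":0},
    {"offset":[0,0,0],"spin":0}
  ],
  "grip": 0.4,
  "squeeze": 40
}}

```text
time_s: 10.93
eef_pos: [448.3, -177.1, 46.8]
ee_rot: [0.0, -0.035, 0.999, -0.0]
force: [-1.3, 0.5, 3.1]
grip_width: 0.642
grip_force: 41.6
```

>>> {"op": "send_rows", "data": {
  "targets": [
    {"offset":[0,0,0.3],"spin":0},
    {"offset":[0,0,0.8],"spin":0},
    {"offset":[0,0,1.5],"spin":0},
    {"offset":[0,0,2.5],"spin":0},
    {"offset":[0,0,3.5],"spin":0},
    {"offset":[0,0,4.5],"spin":0},
    {"offset":[0,0,5.5],"spin":0},
    {"offset":[0,0,6],"spin":0}
  ]
}}

```text
time_s: 11.6
eef_pos: [448.6, -177.3, 108.5]
ee_rot: [0.001, -0.035, 0.999, -0.001]
force: [-0.5, -0.4, -0.3]
grip_width: 0.641
grip_force: 42.2
```

>>> {"op": "send_rows", "data": {
  "targets": [
    {"offset":[0,0,2],"spin":0},
    {"offset":[0,0,4],"spin":0},
    {"offset":[0,0,6],"spin":0},
    {"offset":[0,0,8],"spin":0},
    {"offset":[0,0,8],"spin":0}
  ]
}}

```text
time_s: 12.02
eef_pos: [449.4, -177.8, 190.5]
ee_rot: [0.003, -0.035, 0.999, -0.002]
force: [0.2, 0.2, 0.5]
grip_width: 0.64
grip_force: 42.4
```

```bash
python3 - <<'E'
from st import *
p=tool()
c,T,im,d,P=snap('side','s5.png')
hsv=cv2.cvtColor(im,cv2.COLOR_RGB2HSV); m=(hsv[...,1]>120)&(hsv[...,0]<20)&(P[...,2]>140)&(P[...,2]<260)&(abs(P[...,1]+172)<60)
q=P[m]; print(len(q)); A=np.c_[q[:,:2]-[500,-172],np.ones(len(q))]; print(np.linalg.lstsq(A,q[:,2],rcond=None)[0], q.min(0),q.max(0))
E
```

```text
t 12.02 pos [ 449.38 -177.83  190.5 ] yaw_y 1.6401 F [0.18 0.15 0.51] grip 0.64 42.4 j [-0.62  0.26  1.69  0.    1.19 -2.26]
1676
[  0.    -0.   217.96] [ 428.17 -219.2   198.72] [ 579.84 -123.23  259.37]
```

View pics/s5.png

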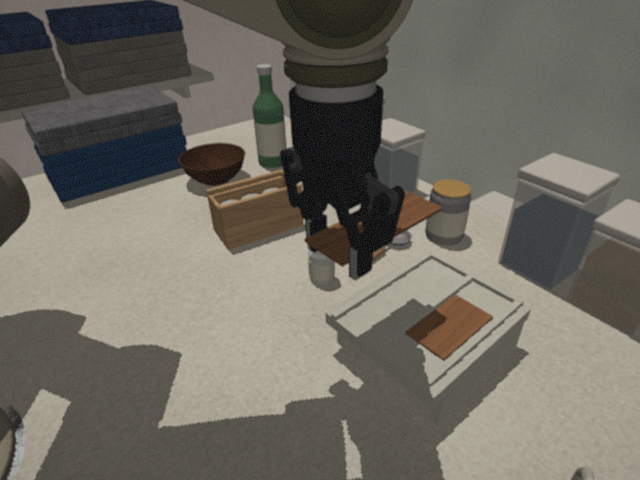

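The lid is held level and well clear of the shelf; the pod box is behind it at (255,210). I check the box's pose and orientation from the cloud, and move towards it meanwhile.

>>> {"op": "send_rows", "data": {
  "targets": [
    {"offset":[-1,4,0],"spin":-0.1},
    {"offset":[-2,8,0],"spin":-0.18},
    {"offset":[-2,12,0],"spin":-0.18},
    {"offset":[-2,16,0],"spin":-0.18},
    {"offset":[-2,20,0],"spin":-0.18},
    {"offset":[-2,24,0],"spin":-0.18},
    {"offset":[-2,27,0],"spin":-0.18},
    {"offset":[-2,27,0],"spin":-0.18}
  ]
}}

```text
time_s: 12.73
eef_pos: [427.0, 97.1, 185.9]
ee_rot: [-0.001, 0.053, 0.999, 0.001]
force: [1.0, -1.1, 0.1]
grip_width: 0.64
grip_force: 42.5
```

```bash
cat > box.py <<'E'
from st import *
from scipy.optimize import minimize
def rimfit(P,lo=84,hi=92):
    q=P[(np.hypot(P[...,0]-556,P[...,1]-200)<100)&(P[...,2]>lo)&(P[...,2]<hi)][:,:2]
    return q
E
python3 - <<'E'
from box import *
tool()
for n in ['top','side']:
    P=np.load(f'/tmp/{n}.npz')['P']; q=P[(np.hypot(P[...,0]-556,P[...,1]-200)<100)&(P[...,2]>60)]
    for a in [-0.10,-0.113,-0.126]:
        Rm=np.array([[np.cos(a),np.sin(a)],[-np.sin(a),np.cos(a)]]); l=(q[:,:2]-[556.5,200])@Rm.T
        k=q[:,2]>83; print(n,a,'len',np.percentile(l[k,0],[1,99]),'wid',np.percentile(l[k,1],[1,99]))
    a=-.113;Rm=np.array([[np.cos(a),np.sin(a)],[-np.sin(a),np.cos(a)]]); l=(q[:,:2]-[556.5,200])@Rm.T
    for e in range(-82,84,6):
        w=(abs(l[:,0]-e)<3)&(abs(l[:,1])<25)
        if (e<-60 or e>60) and w.any(): print(e,np.percentile(q[w,2],[10,50,90]))
    for s in (-1,1):
        xs=[];ys=[]
        for e in range(-70,70,5):
            w=(abs(l[:,0]-e)<4)&(s*l[:,1]>25)&(q[:,2]>84.5)
            if w.sum()>3: xs.append(e);ys.append(np.median(l[w,1]))
        print('rim',s,np.polyfit(xs,ys,1))
c,T,im,d,P=snap('wrist','w6.png'); np.savez('/tmp/w6',P=P,im=im)
p=ctrl.place_of('wrist','lid_home')[:1]; print([(x,ray(c,T,x['uv'],80)) for x in p])
E
```

```text
t 12.73 pos [427.02  97.1  185.87] yaw_y 1.4648 F [ 1.03 -1.05  0.07] grip 0.64 42.5 j [-0.05  0.17  1.81  0.    1.17 -1.51]
top -0.1 len [-76.06  78.18] wid [-39.83  39.14]
top -0.113 len [-76.09  78.14] wid [-39.49  38.69]
top -0.126 len [-76.05  78.15] wid [-39.87  38.98]
-76 [70.89 80.19 82.68]
-70 [74.67 80.15 81.85]
-64 [63.24 66.05 79.65]
62 [73.7  80.12 82.3 ]
68 [63.93 76.51 87.8 ]
74 [84.36 88.45 90.07]
80 [85.96 88.28 91.13]
rim -1 [  0.   -35.45]
rim 1 [-0.   34.14]
side -0.1 len [-77.46  76.83] wid [-40.92  40.11]
side -0.113 len [-77.73  77.07] wid [-40.55  39.89]
side -0.126 len [-77.73  77.1 ] wid [-40.9   40.03]
-82 [75.17 75.17 75.17]
-76 [63.04 76.03 81.  ]
-70 [74.49 79.84 80.88]
-64 [65.43 74.55 80.69]
62 [72.62 75.66 79.8 ]
68 [68.13 79.89 88.27]
74 [87.77 88.43 89.11]
80 [87.86 88.26 88.66]
rim -1 [  0.   -37.49]
rim 1 [ 0.   32.78]
[({'uv': [460.7, 366.1], 'conf': 0.6}, array([546.32, 201.74,  80.  ]))]
```

View pics/w6.png

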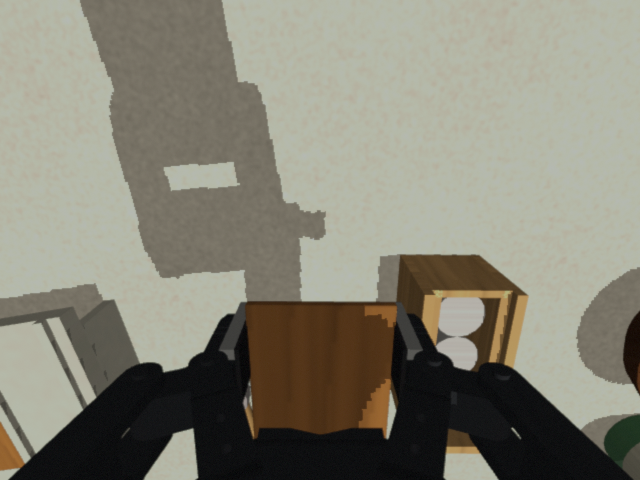

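Box orientation is confirmed: low front towards the robot, back wall at +x, yaw about -0.113. I cross-check its y with the wrist cloud and go to hover in front.

>>> {"op": "send_rows", "data": {
  "targets": [
    {"offset":[0,4,0],"spin":-0.007},
    {"offset":[0.5,7,0],"spin":-0.007},
    {"offset":[1.5,9,0],"spin":-0.007},
    {"offset":[2.5,10.5,0],"spin":-0.007},
    {"offset":[3.4,11.3,-1],"spin":-0.007},
    {"offset":[3.4,11.3,-3],"spin":-0.007},
    {"offset":[3.4,11.3,-5],"spin":-0.007},
    {"offset":[3.4,11.3,-5],"spin":-0.007}
  ]
}}

```text
time_s: 13.5
eef_pos: [460.6, 204.4, 132.9]
ee_rot: [-0.004, 0.06, 0.998, -0.001]
force: [-0.7, -0.1, -2.0]
grip_width: 0.645
grip_force: 42.5
```

```bash
python3 - <<'E'
from box import *
tool()
c,T,im,d,P=snap('wrist','w7.png'); np.savez('/tmp/w7',P=P,im=im)
a=-.113;Rm=np.array([[np.cos(a),np.sin(a)],[-np.sin(a),np.cos(a)]])
for nm,PP in [('w6',np.load('/tmp/w6.npz')['P']),('w7',P)]:
    q=PP[(np.hypot(PP[...,0]-556,PP[...,1]-200)<110)&(PP[...,2]>84.5)&(PP[...,2]<91)]; l=(q[:,:2]-[554.8,199.8])@Rm.T
    for s in (-1,1):
        w=(s*l[:,1]>22)&(s*l[:,1]<45)
        if w.sum()>10:print(nm,'rim',s,w.sum(),'y',np.percentile(l[w,1],[2,50,98]),'x',np.percentile(l[w,0],[1,99]))
        xs=[];ys=[]
        for e in range(-72,70,5):
            k=w&(abs(l[:,0]-e)<4)
            if k.sum()>8: xs.append(e);ys.append(np.median(l[k,1]))
        if len(xs)>3: p=np.polyfit(xs,ys,1); print('  slope %.4f mid %.2f'%tuple(p))
lids(c,T,im,P,zt=tool()[2]+27)
E
```

```text
t 13.5 pos [460.63 204.35 132.91] yaw_y 1.4513 F [-0.72 -0.13 -1.98] grip 0.645 42.5 j [ 0.18  0.37  1.69 -0.    1.09 -1.27]
w6 rim -1 388 y [-37.84 -33.52 -29.66] x [-77.69 -44.32]
  slope 0.0958 mid -27.58
w6 rim 1 874 y [24.88 35.65 40.21] x [-77.58  77.26]
  slope 0.0250 mid 37.08
w7 rim 1 213 y [33.55 38.99 40.32] x [-77.93  24.66]
  slope -0.0067 mid 39.02
t 13.55 pos [461.51 204.63 135.08] yaw_y 1.4514 F [-1.01  0.29  0.03] grip 0.639 42.5 j [ 0.18  0.37  1.69 -0.    1.09 -1.27]
rect [467.81 203.85] [53.88 60.88] ang -0.118 z 158.11219593603258
```

View pics/w7.png

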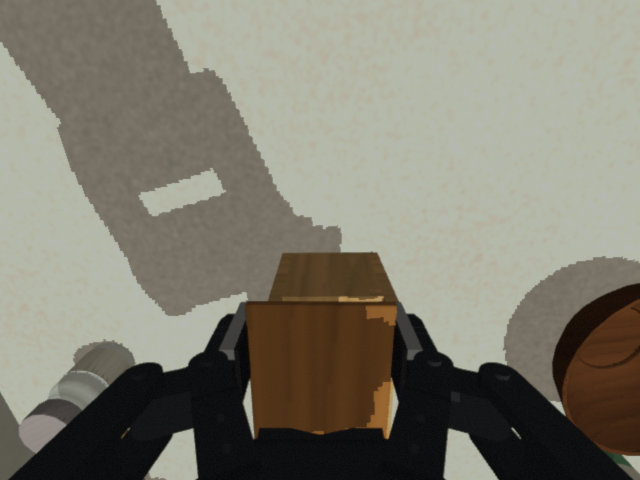

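The lid hovers ahead of the box; the front wall shows at (330,275) under the lid. I settle and use the front face to get the box centre in the wrist frame.

>>> {"op": "send_rows", "data": {
  "targets": [
    {"offset":[0,0,0],"spin":0},
    {"offset":[0,0,0],"spin":0},
    {"offset":[0,0,0],"spin":0}
  ]
}}

```text
time_s: 13.8
eef_pos: [462.8, 205.7, 137.8]
ee_rot: [0.001, 0.059, 0.998, 0.0]
force: [-0.1, 0.3, 0.3]
grip_width: 0.642
grip_force: 42.5
```

```bash
python3 - <<'E'
from box import *
tool(); c,T,im,d,P=snap('wrist')
a=-.113;Rm=np.array([[np.cos(a),np.sin(a)],[-np.sin(a),np.cos(a)]])
for nm,PP in [('w6',np.load('/tmp/w6.npz')['P']),('now',P)]:
    l=(PP[...,:2]-[554.8,199.8])@Rm.T; z=PP[...,2]
    w=(abs(l[...,0]+76)<5)&(abs(l[...,1])<60)&(z>15)&(z<76)
    print(nm,w.sum(),'x',np.median(l[w][:,0]),'slope',np.polyfit(l[w][:,1],l[w][:,0],1),'y',np.percentile(l[w][:,1],[0.5,2,98,99.5]))
    for zz in (25,40,55,70):
        k=w&(abs(z-zz)<6)
        if k.sum()>20: print(zz,l[k][:,1].min(),l[k][:,1].max())
E
```

```text
t 13.8 pos [462.77 205.69 137.83] yaw_y 1.4524 F [-0.06  0.35  0.31] grip 0.642 42.5 j [ 0.19  0.37  1.68 -0.    1.09 -1.27]
w6 2704 x -77.42899110941312 slope [ -0.01 -77.29] y [-37.9  -37.72  38.58  39.85]
25 -37.91628552807711 40.45494855587807
40 -37.999200118975125 40.26455849037276
55 -37.922795669669995 40.06788149240304
70 -38.15923698449175 40.33247592737432
now 3743 x -77.37641244201701 slope [ -0.   -77.37] y [-37.37 -36.18  38.73  39.87]
25 -37.66411912881483 40.233111949793035
40 -37.48432026142732 40.331625505118275
55 -37.649642256940055 40.180307554233565
70 -37.722440116775054 40.21899788945422
```

>>> {"op": "send_rows", "data": {
  "targets": [
    {"offset":[-0.2,0.55,0],"spin":0.006},
    {"offset":[-0.2,0.55,-1],"spin":0.006},
    {"offset":[-0.2,0.55,-2],"spin":0.006},
    {"offset":[-0.2,0.55,-3.5],"spin":0.006},
    {"offset":[-0.2,0.55,-5],"spin":0.006},
    {"offset":[-0.2,0.55,-5],"spin":0.006},
    {"offset":[-0.2,0.55,-5],"spin":0.006},
    {"offset":[-0.2,0.55,-5],"spin":0.006}
  ]
}}

```text
time_s: 14.52
eef_pos: [460.4, 211.5, 87.0]
ee_rot: [0.0, 0.056, 0.998, 0.0]
force: [0.1, 0.0, 0.3]
grip_width: 0.646
grip_force: 42.5
```

```bash
python3 - <<'E'
from box import *
p=tool(); c,T,im,d,P=snap('wrist','w8.png'); lids(c,T,im,P,zt=p[2]+27)
c,T,im,d,P=snap('top','t8.png'); lids(c,T,im,P,zt=p[2]+27)
cv2.imwrite('pics/t8c.png',cv2.resize(im[170:330,120:280,::-1],None,fx=3.5,fy=3.5,interpolation=cv2.INTER_CUBIC))
E
```

```text
t 14.52 pos [460.39 211.52  87.02] yaw_y 1.4591 F [0.05 0.01 0.32] grip 0.646 42.5 j [ 0.2   0.44  1.73 -0.    0.97 -1.26]
rect [469.39 210.6 ] [55.25 62.95] ang -0.1115 z 112.27154715520918
rect [534.49 201.7 ] [ 56.33 113.93] ang -0.1149 z 114.43728389579053
```

View pics/t8c.png

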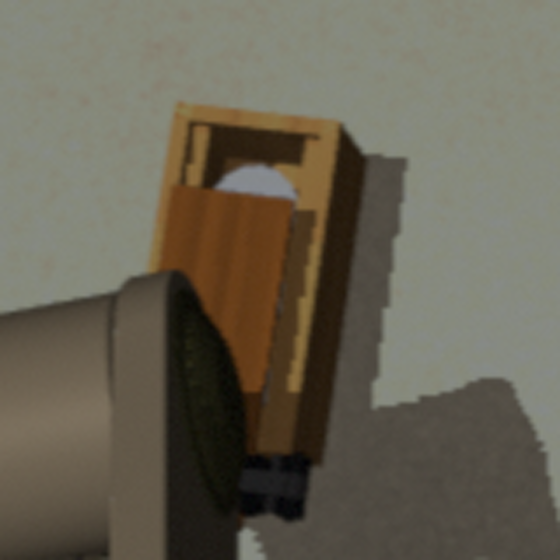

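In the top frame the lid's axis (y 201.7) and the box's axis (201.8) coincide. In the picture the lid's end is at row 190 and lies between the rims once parallax is allowed for. I lower it.

>>> {"op": "send_rows", "data": {
  "targets": [
    {"offset":[0,0,-0.7],"spin":0},
    {"offset":[0,0,-1.3],"spin":0},
    {"offset":[0,0,-1.8],"spin":0},
    {"offset":[0,0,-2.2],"spin":0},
    {"offset":[0,0,-2.5],"spin":0},
    {"offset":[0,0,-2.6],"spin":0},
    {"offset":[0,0,-2.6],"spin":0},
    {"offset":[0,0,-2.6],"spin":0}
  ]
}}

```text
time_s: 15.28
eef_pos: [460.3, 211.5, 60.8]
ee_rot: [0.0, 0.056, 0.998, 0.0]
force: [0.5, -0.6, 0.1]
grip_width: 0.64
grip_force: 42.5
```

>>> {"op": "send_rows", "data": {
  "targets": [
    {"offset":[0,0,-0.1],"spin":0},
    {"offset":[0,0,-0.2],"spin":0},
    {"offset":[0,0,-0.2],"spin":0},
    {"offset":[0,0,-0.2],"spin":0}
  ]
}}

```text
time_s: 15.62
eef_pos: [460.2, 211.5, 58.7]
ee_rot: [-0.0, 0.056, 0.998, -0.0]
force: [0.2, -1.8, 0.1]
grip_width: 0.647
grip_force: 42.5
```

>>> {"op": "send_rows", "data": {
  "targets": [
    {"offset":[0,0,-0.1],"spin":0},
    {"offset":[0,0,-0.1],"spin":0},
    {"offset":[0,0,-0.1],"spin":0}
  ]
}}

```text
time_s: 15.87
eef_pos: [460.1, 211.4, 57.7]
ee_rot: [-0.0, 0.056, 0.998, -0.0]
force: [0.1, 0.4, -0.7]
grip_width: 0.641
grip_force: 42.5
```

>>> {"op": "send_rows", "data": {
  "targets": [
    {"offset":[0,0,-0.07],"spin":0},
    {"offset":[0,0,-0.07],"spin":0},
    {"offset":[0,0,-0.07],"spin":0}
  ]
}}

```text
time_s: 16.12
eef_pos: [460.3, 211.5, 57.2]
ee_rot: [0.0, 0.056, 0.998, 0.0]
force: [-0.6, 0.5, 1.8]
grip_width: 0.642
grip_force: 42.6
```

Contact at the expected height (57.2). I release.

>>> {"op": "send_rows", "data": {
  "targets": [
    {"offset":[0,0,0],"spin":0},
    {"offset":[0,0,0],"spin":0},
    {"offset":[0,0,0],"spin":0},
    {"offset":[0,0,0],"spin":0},
    {"offset":[0,0,0],"spin":0}
  ],
  "grip": 0.9
}}

```text
time_s: 16.53
eef_pos: [460.2, 211.5, 57.0]
ee_rot: [-0.0, 0.056, 0.998, -0.0]
force: [0.0, 0.1, -0.2]
grip_width: 0.901
grip_force: 0.0
```

>>> {"op": "send_rows", "data": {
  "targets": [
    {"offset":[0,0,2],"spin":0},
    {"offset":[0,0,4],"spin":0},
    {"offset":[0,0,7],"spin":0},
    {"offset":[-3,0.3,9],"spin":0},
    {"offset":[-6,0.7,9],"spin":0},
    {"offset":[-6,0.7,9],"spin":0},
    {"offset":[-6,0.7,9],"spin":0}
  ]
}}

```text
time_s: 17.12
eef_pos: [399.5, 218.7, 147.4]
ee_rot: [0.0, 0.055, 0.998, 0.0]
force: [1.4, 0.8, 0.6]
grip_width: 0.9
grip_force: 0.0
```

```bash
python3 - <<'E'
from box import *
p=tool(); c,T,im,d,P=snap('wrist','w9.png'); lids(c,T,im,P,zt=84)
c,T,im,d,P=snap('top','t9.png'); lids(c,T,im,P,zt=84)
E
```

```text
t 17.12 pos [399.47 218.7  147.45] yaw_y 1.46 F [1.38 0.76 0.57] grip 0.9 0.0 j [ 0.24  0.25  1.82 -0.    1.07 -1.22]
rect [485.28 208.7 ] [77.75 95.97] ang -0.1149 z 82.53975608591489
rect [538.64 201.24] [ 81.1  193.29] ang -0.1114 z 83.69715650033908
rect [ 575.38 -234.25] [54.11 97.24] ang 0.0653 z 83.69715650033908
```

View pics/w9.png

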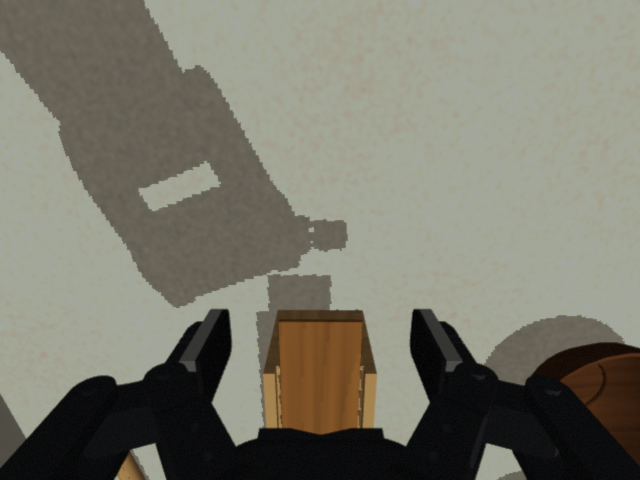

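The lid lies centred between the rims (columns 280–363, rims 268–375), its front end about 38 mm short of home. I shut the fingers and push with the tips.

>>> {"op": "send_rows", "data": {
  "targets": [
    {"offset":[0,0,0],"spin":0},
    {"offset":[0,0,0],"spin":0},
    {"offset":[0,0,-2],"spin":0},
    {"offset":[0,0,-4],"spin":0},
    {"offset":[0,0,-6],"spin":0},
    {"offset":[0,0,-7],"spin":0},
    {"offset":[0,0,-7],"spin":0},
    {"offset":[0,0,-7],"spin":0}
  ],
  "grip": 0
}}

```text
time_s: 17.88
eef_pos: [400.4, 218.3, 76.9]
ee_rot: [-0.0, 0.056, 0.998, -0.0]
force: [-0.4, 0.5, 0.7]
grip_width: -0.002
grip_force: 0.0
```

>>> {"op": "send_rows", "data": {
  "targets": [
    {"offset":[0.5,-0.06,0],"spin":0},
    {"offset":[1,-0.11,0],"spin":0},
    {"offset":[1.5,-0.17,0],"spin":0},
    {"offset":[2,-0.23,0],"spin":0},
    {"offset":[2.3,-0.26,0],"spin":0},
    {"offset":[2.3,-0.26,0],"spin":0},
    {"offset":[2.3,-0.26,0],"spin":0}
  ]
}}

```text
time_s: 18.47
eef_pos: [423.2, 215.8, 77.0]
ee_rot: [-0.0, 0.056, 0.998, -0.0]
force: [0.2, 0.4, -0.4]
grip_width: -0.004
grip_force: 0.0
```

>>> {"op": "send_rows", "data": {
  "targets": [
    {"offset":[0.2,-0.02,0],"spin":0},
    {"offset":[0.4,-0.05,0],"spin":0},
    {"offset":[0.6,-0.07,0],"spin":0},
    {"offset":[0.8,-0.09,0],"spin":0},
    {"offset":[1,-0.11,0],"spin":0},
    {"offset":[1.2,-0.14,0],"spin":0},
    {"offset":[1.2,-0.14,0],"spin":0}
  ]
}}

```text
time_s: 19.05
eef_pos: [435.6, 214.4, 77.0]
ee_rot: [0.0, 0.056, 0.998, 0.0]
force: [-0.8, -0.2, 0.0]
grip_width: -0.001
grip_force: 0.0
```

```bash
python3 - <<'E'
from box import *
p=tool(); c,T,im,d,P=snap('side','s10.png')
cv2.imwrite('pics/s10c.png',cv2.resize(im[120:280,170:370,::-1],None,fx=3.5,fy=3.5,interpolation=cv2.INTER_CUBIC))
E
```

```text
t 19.05 pos [435.56 214.39  77.02] yaw_y 1.4589 F [-0.77 -0.16  0.01] grip -0.001 0.0 j [ 0.22  0.42  1.8  -0.    0.92 -1.24]
```

View pics/s10c.png

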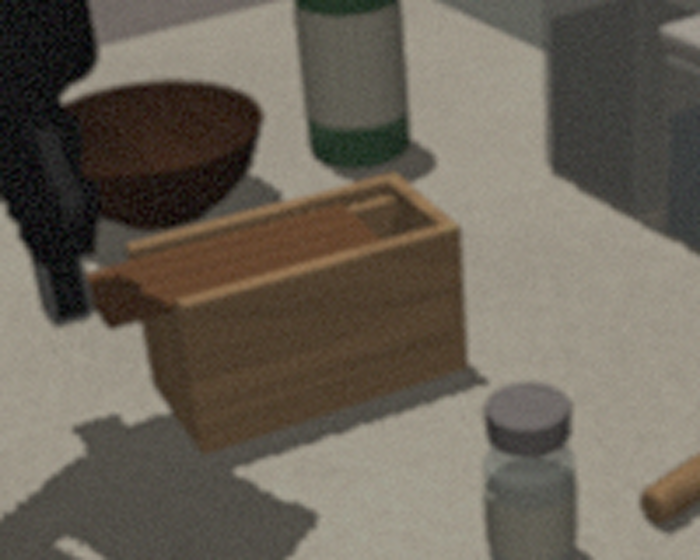

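The view shows the lid seated flat between the rims and the tips at its front end (crop 75,300). I continue pushing.

>>> {"op": "send_rows", "data": {
  "targets": [
    {"offset":[0.2,-0.02,0],"spin":0},
    {"offset":[0.4,-0.05,0],"spin":0},
    {"offset":[0.6,-0.07,0],"spin":0},
    {"offset":[0.8,-0.09,0],"spin":0},
    {"offset":[1,-0.11,0],"spin":0},
    {"offset":[1.2,-0.14,0],"spin":0},
    {"offset":[1.4,-0.16,0],"spin":0},
    {"offset":[1.4,-0.16,0],"spin":0}
  ]
}}

```text
time_s: 19.77
eef_pos: [449.6, 212.8, 77.0]
ee_rot: [0.0, 0.056, 0.998, 0.0]
force: [-0.1, -0.1, -0.4]
grip_width: -0.004
grip_force: 0.0
```

>>> {"op": "send_rows", "data": {
  "targets": [
    {"offset":[0.2,-0.02,0],"spin":0},
    {"offset":[0.4,-0.05,0],"spin":0},
    {"offset":[0.6,-0.07,0],"spin":0},
    {"offset":[0.8,-0.09,0],"spin":0},
    {"offset":[0.8,-0.09,0],"spin":0}
  ]
}}

```text
time_s: 20.18
eef_pos: [457.6, 211.9, 77.0]
ee_rot: [0.0, 0.056, 0.998, 0.0]
force: [1.2, 0.3, -0.6]
grip_width: 0.002
grip_force: 0.0
```

```bash
cat > gap.py <<'E'
from box import *
import sys
tool()
# height profile along box axis, from side & top: where the lid (z~84) ends and what follows
a=-.113;Rm=np.array([[np.cos(a),np.sin(a)],[-np.sin(a),np.cos(a)]])
for n in ['top','side']:
    c,T,im,d,P=snap(n,f'{n}_g{sys.argv[1]}.png'); l=(P[...,:2]-[554.2,200.6])@Rm.T
    o=[]
    for e in range(20,84,4):
        w=(abs(l[...,0]-e)<2)&(abs(l[...,1]-5)<15)&(P[...,2]>0)
        o.append((e,round(float(np.median(P[...,2][w])),1) if w.any() else None, im[w].mean(0).round().astype(int).tolist() if w.any() else None))
    print(n,*o,sep='\n ')
E
python3 gap.py 1
```

```text
t 20.18 pos [457.61 211.89  77.04] yaw_y 1.4589 F [ 1.21  0.27 -0.64] grip 0.002 0.0 j [ 0.2   0.45  1.75 -0.    0.95 -1.26]
top
 (20, 84.1, [100, 60, 24])
 (24, 84.8, [100, 59, 24])
 (28, 84.0, [101, 60, 24])
 (32, 84.4, [100, 60, 24])
 (36, 84.3, [100, 59, 24])
 (40, 84.7, [100, 59, 24])
 (44, 84.2, [100, 59, 24])
 (48, 84.9, [101, 60, 25])
 (52, 84.8, [100, 59, 24])
 (56, 84.3, [101, 60, 24])
 (60, 84.4, [100, 60, 24])
 (64, 84.6, [94, 56, 23])
 (68, None, None)
 (72, 71.2, [60, 43, 23])
 (76, 88.1, [133, 103, 58])
 (80, 88.5, [134, 108, 68])
side
 (20, 84.3, [101, 70, 47])
 (24, 84.7, [102, 70, 47])
 (28, 84.7, [101, 70, 47])
 (32, 84.8, [102, 71, 48])
 (36, 84.6, [101, 70, 47])
 (40, 84.5, [101, 71, 47])
 (44, 84.3, [102, 71, 48])
 (48, 84.5, [101, 71, 48])
 (52, 84.7, [102, 70, 47])
 (56, 84.6, [102, 70, 47])
 (60, 84.8, [101, 71, 48])
 (64, 84.7, [86, 64, 46])
 (68, None, None)
 (72, 82.9, [88, 70, 51])
 (76, 88.8, [145, 119, 90])
 (80, 88.6, [153, 136, 116])
```

The lid is following; its back end is at about 65.5, so 6 to 7 mm remain. I go on in small steps, watching the force.

>>> {"op": "send_rows", "data": {
  "targets": [
    {"offset":[0.1,-0.01,0],"spin":0},
    {"offset":[0.2,-0.02,0],"spin":0},
    {"offset":[0.3,-0.03,0],"spin":0},
    {"offset":[0.4,-0.05,0],"spin":0},
    {"offset":[0.4,-0.05,0],"spin":0}
  ]
}}

```text
time_s: 20.7
eef_pos: [461.4, 211.4, 77.0]
ee_rot: [0.0, 0.056, 0.998, 0.0]
force: [0.4, -0.1, -0.7]
grip_width: 0.004
grip_force: 0.0
```

>>> {"op": "send_rows", "data": {
  "targets": [
    {"offset":[0.05,-0.005,0],"spin":0},
    {"offset":[0.1,-0.01,0],"spin":0},
    {"offset":[0.1,-0.01,0],"spin":0}
  ]
}}

```text
time_s: 20.95
eef_pos: [462.2, 211.4, 77.0]
ee_rot: [0.0, 0.056, 0.998, 0.0]
force: [0.3, -0.4, 0.1]
grip_width: -0.004
grip_force: 0.0
```

>>> {"op": "send_rows", "data": {
  "targets": [
    {"offset":[0.05,-0.005,0],"spin":0},
    {"offset":[0.05,-0.005,0],"spin":0},
    {"offset":[0.05,-0.005,0],"spin":0}
  ]
}}

```text
time_s: 21.2
eef_pos: [462.7, 211.3, 77.0]
ee_rot: [0.0, 0.056, 0.998, -0.0]
force: [0.1, -0.0, 0.2]
grip_width: -0.002
grip_force: 0.0
```

>>> {"op": "send_rows", "data": {
  "targets": [
    {"offset":[0.05,-0.005,0],"spin":0},
    {"offset":[0.05,-0.005,0],"spin":0},
    {"offset":[0.05,-0.005,0],"spin":0}
  ]
}}

```text
time_s: 21.45
eef_pos: [463.2, 211.3, 77.0]
ee_rot: [0.0, 0.056, 0.998, -0.0]
force: [-0.3, -0.1, 0.4]
grip_width: -0.0
grip_force: 0.0
```

>>> {"op": "send_rows", "data": {
  "targets": [
    {"offset":[0.05,-0.005,0],"spin":0},
    {"offset":[0.05,-0.005,0],"spin":0},
    {"offset":[0.05,-0.005,0],"spin":0}
  ]
}}

```text
time_s: 21.7
eef_pos: [463.7, 211.2, 77.0]
ee_rot: [0.0, 0.056, 0.998, 0.0]
force: [0.3, -0.2, 0.0]
grip_width: 0.003
grip_force: 0.0
```

>>> {"op": "send_rows", "data": {
  "targets": [
    {"offset":[0.05,-0.005,0],"spin":0},
    {"offset":[0.05,-0.005,0],"spin":0},
    {"offset":[0.05,-0.005,0],"spin":0}
  ]
}}

```text
time_s: 21.95
eef_pos: [464.2, 211.2, 77.0]
ee_rot: [0.0, 0.056, 0.998, 0.0]
force: [-0.2, -0.8, 1.4]
grip_width: -0.002
grip_force: 0.0
```

>>> {"op": "send_rows", "data": {
  "targets": [
    {"offset":[0.05,-0.005,0],"spin":0},
    {"offset":[0.05,-0.005,0],"spin":0},
    {"offset":[0.05,-0.005,0],"spin":0}
  ]
}}

```text
time_s: 22.2
eef_pos: [464.7, 211.1, 77.0]
ee_rot: [0.0, 0.056, 0.998, -0.0]
force: [0.2, 0.3, 0.0]
grip_width: 0.001
grip_force: 0.0
```

>>> {"op": "send_rows", "data": {
  "targets": [
    {"offset":[0.05,-0.005,0],"spin":0},
    {"offset":[0.05,-0.005,0],"spin":0},
    {"offset":[0.05,-0.005,0],"spin":0}
  ]
}}

```text
time_s: 22.45
eef_pos: [465.2, 211.0, 77.0]
ee_rot: [-0.0, 0.056, 0.998, -0.0]
force: [-0.3, -0.6, -0.9]
grip_width: -0.003
grip_force: 0.0
```

>>> {"op": "send_rows", "data": {
  "targets": [
    {"offset":[0.05,-0.005,0],"spin":0},
    {"offset":[0.05,-0.005,0],"spin":0},
    {"offset":[0.05,-0.005,0],"spin":0}
  ]
}}

```text
time_s: 22.7
eef_pos: [465.6, 211.0, 77.0]
ee_rot: [-0.0, 0.056, 0.998, -0.0]
force: [-0.7, 0.1, -0.3]
grip_width: -0.002
grip_force: 0.5
```

>>> {"op": "send_rows", "data": {
  "targets": [
    {"offset":[0.05,-0.005,0],"spin":0},
    {"offset":[0.05,-0.005,0],"spin":0},
    {"offset":[0.05,-0.005,0],"spin":0}
  ]
}}

```text
time_s: 22.95
eef_pos: [465.6, 211.0, 76.9]
ee_rot: [-0.001, 0.056, 0.998, -0.0]
force: [-5.6, 0.1, 2.6]
grip_width: 0.0
grip_force: 2.6
```

>>> {"op": "send_rows", "data": {
  "targets": [
    {"offset":[0.05,-0.005,0],"spin":0},
    {"offset":[0.05,-0.005,0],"spin":0},
    {"offset":[0.05,-0.005,0],"spin":0}
  ]
}}

```text
time_s: 23.2
eef_pos: [465.7, 211.0, 76.9]
ee_rot: [-0.001, 0.056, 0.998, -0.0]
force: [-8.1, 1.1, 4.1]
grip_width: 0.0
grip_force: 3.8
```

```bash
python3 gap.py 2 | grep -E "^t |top|side|\((6|7|80)"
```

```text
t 23.2 pos [465.67 211.    76.88] yaw_y 1.4591 F [-8.13  1.06  4.09] grip 0.0 3.8 j [ 0.2   0.46  1.72  0.    0.96 -1.26]
top
 (60, 84.5, [101, 60, 24])
 (64, 84.4, [100, 60, 24])
 (68, 84.4, [101, 60, 24])
 (72, 85.8, [98, 65, 31])
 (76, 88.7, [132, 103, 58])
 (80, 88.0, [134, 108, 68])
side
 (60, 84.1, [103, 72, 49])
 (64, 84.3, [103, 71, 48])
 (68, 84.4, [100, 70, 47])
 (72, 85.5, [103, 80, 57])
 (76, 88.6, [144, 116, 86])
 (80, 88.9, [154, 137, 117])
```

Firm stop exactly where home was predicted, and the lid reaches the back wall. I back off and take a final look.

>>> {"op": "send_rows", "data": {
  "targets": [
    {"offset":[-0.2,0.02,0],"spin":0},
    {"offset":[-0.8,0.09,0],"spin":0},
    {"offset":[-2,0.2,0],"spin":0},
    {"offset":[-4,0.4,0],"spin":0},
    {"offset":[-5,0.5,3],"spin":0},
    {"offset":[-6,0.7,6],"spin":0},
    {"offset":[-6,0.7,7],"spin":0},
    {"offset":[-6,0.7,7],"spin":0}
  ]
}}

```text
time_s: 23.97
eef_pos: [407.6, 218.4, 149.5]
ee_rot: [0.003, 0.056, 0.998, 0.001]
force: [-0.1, 0.5, -0.0]
grip_width: -0.005
grip_force: 0.0
```

```bash
python3 - <<'E'
from box import *
p=tool(); a=-.113;Rm=np.array([[np.cos(a),np.sin(a)],[-np.sin(a),np.cos(a)]])
for n in ['top','side']:
    c,T,im,d,P=snap(n,n+'_end.png'); l=(P[...,:2]-[554.2,200.6])@Rm.T; z=P[...,2]
    w=(abs(l[...,0])<65)&(abs(l[...,1])<20)&(z>70); A=np.c_[l[w],np.ones(w.sum())]; print(n,'plane',np.round(np.linalg.lstsq(A,z[w],rcond=None)[0],4))
    w=(abs(l[...,1])<18)&(abs(z-84)<2); print('lid x ends',np.percentile(l[w][:,0],[.5,99.5]))
    for q in ['short_lid','spice_jar','scoop']: print(q,[np.round(ray(c,T,x['uv'],{'short_lid':72,'spice_jar':0,'scoop':5}[q])) for x in ctrl.place_of(n,q)[:1]])
E
```

```text
t 23.97 pos [407.63 218.37 149.53] yaw_y 1.4596 F [-0.12  0.52 -0.03] grip -0.005 0.0 j [ 0.24  0.26  1.8  -0.    1.08 -1.22]
top plane [ 0.   -0.   84.57]
lid x ends [-76.17 264.32]
short_lid [array([ 581., -233.,   72.])]
spice_jar [array([558.,  -0.,   0.])]
scoop [array([684.,   1.,   5.])]
side plane [ 0.    0.   84.59]
lid x ends [-77.97 944.55]
short_lid [array([ 573., -239.,   72.])]
spice_jar [array([563.,   9.,   0.])]
scoop [array([681., -12.,   5.])]
```

The lid is flat at z of about 84.5 and its front end is at -77 to -78. Nothing else has moved beyond network noise, so I hand in.

```bash
python3 -c "
from rig import ctrl
print(ctrl.finish_job())"
```

```text
the job is handed in; nothing more can be done
None
```

I've handed the job in: the long lid lies flat on the box, pushed home against its back wall, and the final camera check showed the short lid, jar and scoop where they were; the hand-in returned no verdict.

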